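Slide a thin baker's ruler off the chopping block's edge and put it in the tray

ROBOT

A 7-joint arm with a two-finger parallel gripper is mounted at the origin on a cart in front of the work surface, level with it; the furniture and walls round the work are solid. World frame = base frame: x ahead of the robot, y to its left, z up, the work surface at z = 0. Lengths are in m, angles in rad, forces in N, time in s.
With the tool pointing down it reaches from about 0.4 to 0.85 m from the base axis. Payload 10.4 kg.
Tool frame: the origin (TCP) lies midway between the tips of the shut fingers; the grasp point (between the pads) lies 19 mm behind it (manip.tcp_to_grasp is the distance from the TCP to the grasp point, in m); z points along the fingers, y is the line along which they close (so a half turn about z gives the same grasp; the last joint's range is limited). The gripper opens to 85 mm and grips with 20 to 120 N. Pads are 22 mm wide; open, the fingers measure 114 mm over their backs; the gripper's body (76 mm by 85 mm) begins 54 mm behind the grasp point. The pads swing forward as they close: fully open they stand 13 mm farther back than shut.
Start: joints at [1.3, 0.332, -0.065, 1.46, 0.022, 1.35, -0.088], TCP at [0.153, -0.606, 0.208] pointing down, gripper open.
Joint ranges: [-2.6, 2.6], [-0.5, 2.12], [-1.47, 1.34], [0.16, 2.42], [-1.27, 4.41], [0.06, 2.06], [-2.6, 2.6]. Speed limits (rad/s): [2.22, 2.22, 2.79, 2.79, 3.14, 3.14, 3.14].

INTERFACE

Orientations are given as a unit quaternion [x, y, z, w].
In Python, from workcell import manip gives the robot as it stands.
- The arm moves only by the shell command python3 -m jog 'ROWS' [FORCE]. ROWS is a JSON object of lists of equal length, an entry for each row: "offset": the shift along the world's x, y, z in m, a list of three; "yaw": the turn about the world's z in degrees; "jaw": the closure, from 0 (fully open) to 1 (shut). A call has 1 to 20 rows; each row shifts and turns the commanded pose from where the row before left it; what a row does not reach is not made up. A row lasts 1/12 s, in which the tool goes at most 41.7 mm and 7.16 degrees, less where a joint would pass 70% of its speed; a pose out of reach is approached as far as the arm can. A call is refused whole if a number of a shift passes 0.0417 or a number of a turn 7.16, either way. A call with a gripper value outside its range is refused whole. The fingers move at their own pace and stop on an object; FORCE is the grip in N (left out, the last holds). Time passes only in rows, so rows that do not move let the fingers close. It gives the time, the measured TCP pose, the force, the opening and the grip force at its end, in the units of the state.
- manip.get_obs(): the state, without advancing time (a new reading comes with each control period).
- manip.camera(name): name is "side" or "top" or "wrist"; returns a dict with "frame" (480x640x3 uint8, red, green, blue), "camera_matrix" (3x3 intrinsics, pixels), "eye" and "attitude" of the camera in the world; the wrist camera has in their place "hand_eye" (4x4, takes a point from camera to tool coordinates, whose origin is the TCP and whose axes are the flange's). Camera axes: x right, y up, looking along -z (the intrinsics and any distortion apply to the point x, -y, -z); pixel columns grow to the right and rows downward; lengths in m; the calibration is good to about 2 mm. A picture is of the moment at which its call begins: read the wrist's pose just before it. There is no depth.
- manip.hand_in(): hands the job in; it is judged then, once.
Trained networks look in a picture, given as the dict that the camera call returned (one of the last four; its "shot" number tells which), for a name from the list of things; names that differ only in an ending like _2 or _b are one class to them, and where a whole thing is asked for, a point or a joint stands for the part that bears it (a point fixed in the world has none). Each returns a list of dicts, best first, with "score" (0 to 1); they miss things now and then, are a little off and sometimes report something else, mostly with a low value. They report only what shows in the picture. A call takes as long as a camera call.
- manip.masks_of(picture, name): "region" (480x640 bool, what is visible of it).
- manip.tip_of(picture, name): "at" ([x, y, z] in m, in world coordinates, good to about 4 mm: a listed point, or the origin of a listed thing).
The state is a dict: "clock": time; "joint_pos": joint angles; "joint_velocities": joint speeds; "tau": joint torques, N m; "position": TCP position; "ee_rot": TCP orientation; "ft_force": force on the tool from outside, world axes, zero at the start; "torque": the same for the moment, N m; "grip_width": opening from 0.0 (shut) to 1.0 (fully open); "grasp_force": force on a finger pad.
Only numpy, scipy, OpenCV 4.12 (cv2) and the standard library are available. Lean on these libraries where they do the work, as an engineer would, in place of code of your own. Each camera call takes 0.05 s, during which the arm holds its last target. There are 200 camera calls.

TASK

The baker's ruler (the longer of the two thin metal strips on the chopping block) lies too flat to be picked up. Slide it lengthwise over the block's right-hand edge, the one towards the tray, until about 6 cm of it sticks out, grip it by that overhanging end, lift it off and lay it flat inside the shallow wooden tray. Leave the short toothed icing comb where it lies on the block.

Things in the scene. Friction and masses are not known exactly. Their poses are not given: they have to be found in the camera images.
- ruler: baker's ruler: thin plain aluminium strip, square ends, 36 (its x) by 180 (y) by 3 mm (z), 40 to 85 g, loose; dark marks along one edge, dot at the +y end. Origin: centre of the underside. Starts flat, wholly on the block, in its front or rear half, its y within 10 degrees of the block's y. Slides easily on the block, dragged by a fingertip pressing 5 to 15 N.
- comb: icing comb, the shorter aluminium strip, 40 mm (its x) by 110 mm (its y) by 3 mm, with teeth along one long edge, loose, flat on the block in the other half. To be left alone. Origin: centre of its underside.
- block: thick wooden chopping block, fixed, 150 (its x) by 260 mm (its y), on four feet; flat top 45 mm above the origin. Origin: centre of its footprint on the worktop. Its x axis points away from the robot, y to the robot's left, both within 12 degrees; the right-hand edge, towards the tray, is at its y = -130 mm.
- tray: shallow open wooden tray, fixed on the worktop to the right of the block, 150 mm (its x) by 240 mm (its y) outside, 20 mm high, walls and floor 5 mm thick (inside 140 by 230 mm). Origin: centre of its underside; the inner floor is 5 mm above it. Its x axis points away from the robot and y to the left, within 10 degrees. A tall wire dish rack stands behind it, from x = 0.57 m.

How it is judged:
By the outcome, as a careful person would: the job done as asked, in the order asked, and still so for the second after the job is handed in, with the robot touching nothing.
It also fails if it takes over 48 s, if anything falls off the work surface, if the arm or the gripper's body presses on something with over 40 N, if the wrist force passes 120 N, or if a joint passes its speed limit or range.

## Working session

There is one attempt and no reset: what is moved stays moved. The work goes in short steps, Python scripts to look and compute and a shell command to move; the robot and the scene stay as the last step left them, time stands still between calls to the robot, and variables do not carry over. Pictures are saved under pics/ and viewed, at most 10 in all, crops included, and the job is handed in when it is done.

```bash
mkdir -p pics; ls
cat > h.py <<'E'
import numpy as np, cv2
from workcell import manip
from scipy.spatial.transform import Rotation as R
def save(p,n): cv2.imwrite('pics/'+n,p["frame"][:,:,::-1])
def toplane(p,uv,z):
    K=np.array(p["camera_matrix"]);uv=np.atleast_2d(uv).astype(float)
    A=np.array(p["attitude"]); 
    A=A if A.shape==(3,3) else R.from_quat(A).as_matrix()
    d=np.c_[(uv[:,0]-K[0,2])/K[0,0],-(uv[:,1]-K[1,2])/K[1,1],-np.ones(len(uv))]@A.T
    e=np.array(p["eye"]); return e+d*((z-e[2])/d[:,2])[:,None]
def rect(p,name,z):
    m=manip.masks_of(p,name)
    out=[]
    for q in m[:2]:
        r=q["region"].astype(np.uint8); c,_=cv2.findContours(r,0,2); c=max(c,key=cv2.contourArea)[:,0]
        w=toplane(p,c,z)[:,:2]; b=cv2.minAreaRect((w*1000).astype(np.float32))
        out.append((round(q["score"],2),np.round(cv2.boxPoints(b)).tolist(),np.round(b[0],1),np.round(b[1],1),round(b[2],1)))
    return out
E
python3 - <<'E'
from h import *
o=manip.get_obs();print({k:np.round(v,3) for k,v in o.items()})
p=manip.camera("top");save(p,"a.png");print({k:v for k,v in p.items() if k!="frame"})
for n,z in [("ruler",.048),("comb",.048),("block",.045),("tray",.02)]:
    print(n,[(round(t["score"],2),np.round(t["at"],4)) for t in manip.tip_of(p,n)][:2])
    for r in rect(p,n,z): print("  ",r)
save(manip.camera("side"),"b.png")
E
```

```text
pics
{'clock': np.float64(0.0), 'joint_pos': array([ 1.3  ,  0.333, -0.065,  1.461,  0.022,  1.35 , -0.088]), 'joint_velocities': array([ 0.001,  0.   ,  0.002,  0.001, -0.001,  0.001,  0.001]), 'tau': array([ 1.0000e-03, -6.2544e+01,  5.0000e-02, -3.9159e+01,  1.6000e-02,
        1.0000e-02,  0.0000e+00]), 'position': array([ 0.153, -0.606,  0.207]), 'ee_rot': array([ 0.992,  0.124, -0.   , -0.001]), 'ft_force': array([-0.338,  0.048, -0.334]), 'torque': array([ 0.006, -0.006, -0.014]), 'grasp_force': np.float64(0.0), 'grip_width': np.float64(1.003)}
{'camera_matrix': array([[510.86107426,   0.        , 325.60366139],
       [  0.        , 510.86107426, 235.77384101],
       [  0.        ,   0.        ,   1.        ]]), 'eye': array([ 0.32498288, -0.02501073,  0.89296013]), 'attitude': array([ 0.0824637 , -0.07377971, -0.64277345,  0.75802282]), 'shot': 1}
ruler [(0.91, array([0.447 , 0.1598, 0.0474]))]
   (0.73, [[423.0, 249.0], [437.0, 69.0], [475.0, 72.0], [461.0, 252.0]], array([449.2, 160.6]), array([ 37.6, 179.9]), 4.5)
comb [(0.76, array([0.5163, 0.1296, 0.045 ]))]
   (0.64, [[494.0, 188.0], [500.0, 76.0], [543.0, 79.0], [536.0, 190.0]], array([518.1, 133.4]), array([ 42.5, 111.6]), 3.3)
block []
tray [(0.7, array([ 0.4727, -0.257 ,  0.0017]))]
   (0.83, [[387.0, -373.0], [539.0, -382.0], [553.0, -141.0], [402.0, -132.0]], array([ 470.2, -257. ]), array([242.2, 151.7]), 86.6)
   (0.6, [[499.0, 195.0], [506.0, 80.0], [549.0, 82.0], [543.0, 197.0]], array([524.2, 138.6]), array([ 43.2, 114.8]), 3.2)
```

View pics/a.png

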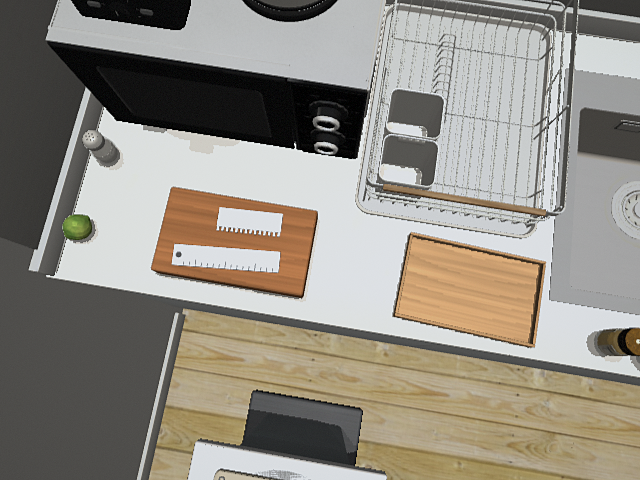

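View pics/b.png

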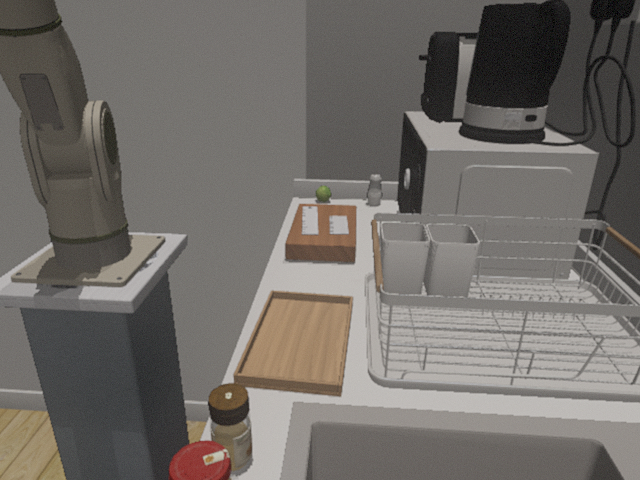

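The top view shows the ruler on the block's front half (pixels 172–280, 245–272), the comb behind it (217–283, 207–236), and the tray at (395–545, 233–346). Both agree with the detections. I'll move over the ruler with the jaw shut.

```bash
python3 -m jog '{"offset":[[0.025,0.033,0],[0.025,0.033,0],[0.025,0.033,0],[0.025,0.033,0],[0.025,0.033,0],[0.025,0.033,0],[0.025,0.033,0],[0.025,0.033,0],[0.025,0.033,0],[0.025,0.033,0],[0.025,0.033,0]],"yaw":[3.6,3.6,3.6,3.6,3.6,3.6,3.6,3.6,3.6,3.6,3.6],"jaw":[1,1,1,1,1,1,1,1,1,1,1]}' 60
python3 -m jog '{"offset":[[0.001,0.038,0],[0.001,0.038,0],[0.001,0.038,0],[0.001,0.038,0],[0.001,0.038,0],[0.001,0.038,0],[0.001,0.038,0],[0.001,0.038,0],[0.001,0.038,0],[0.001,0.038,0],[0.001,0.038,0],[0,0,0]],"yaw":[3.6,3.6,3.6,3.6,3.6,3.6,3.6,3.6,3.6,3.6,3.6,0],"jaw":[1,1,1,1,1,1,1,1,1,1,1,1]}'
python3 - <<'E'
from h import *
o=manip.get_obs();print(o["clock"],o["position"],o["ee_rot"],o["joint_pos"])
p=manip.camera("top")
# block: brown colour mask
hsv=cv2.cvtColor(p["frame"],cv2.COLOR_RGB2HSV)
for uv in [(172,187),(317,209),(303,297),(310,253)]: print(uv,toplane(p,uv,.045).round(3))
w=manip.camera("wrist");save(w,"w1.png");print(w["hand_eye"],w["camera_matrix"])
E
```

```text
clock: 1.42
position: [0.4292, -0.2412, 0.208]
ee_rot: [0.891, 0.454, 0.0, 0.001]
ft_force: [0.9, -0.1, -0.7]
grip_width: 0.003
grasp_force: 0.0
clock: 2.42
position: [0.4381, 0.1826, 0.2084]
ee_rot: [0.681, 0.732, 0.002, -0.001]
ft_force: [-0.4, 0.2, -0.0]
grip_width: -0.001
grasp_force: 0.0
2.4167 [0.43807913 0.18264243 0.20839591] [ 6.81283305e-01  7.32017745e-01  1.66133922e-03 -5.65421284e-04] [ 0.43707026  0.06017782 -0.94140277  1.80340145  0.0482817   1.30023379
 -0.44448555]
(172, 187) [[0.556 0.278 0.045]]
(317, 209) [[0.559 0.024 0.045]]
(303, 297) [[0.406 0.021 0.045]]
(310, 253) [[0.481 0.022 0.045]]
[[ 3.80935869e-05  9.52713663e-01  3.03869503e-01  7.79135302e-02]
 [ 9.99999998e-01 -1.85666298e-05 -6.71502230e-05 -3.40629854e-04]
 [-5.83331023e-05  3.03869505e-01 -9.52713661e-01 -1.66858751e-01]
 [ 0.00000000e+00  0.00000000e+00  0.00000000e+00  1.00000000e+00]] [[380.20595306   0.         318.8170946 ]
 [  0.         380.20595306 240.43369589]
 [  0.           0.           1.        ]]
```

View pics/w1.png

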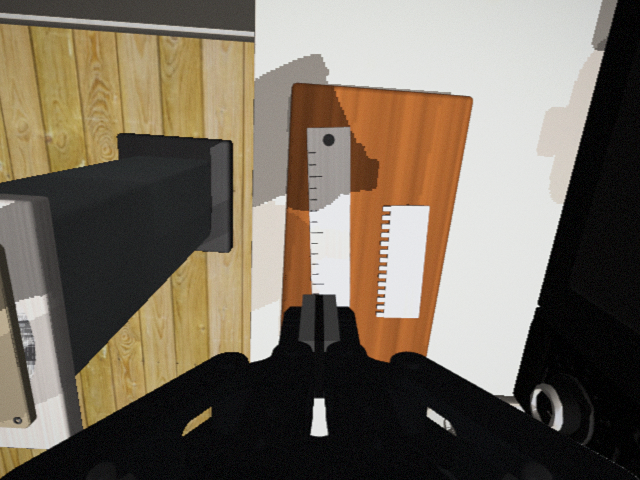

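The wrist view shows the ruler lined up with the tool (dot end at 328,140), and the comb clear to its right (380–428, 205–318). The block's edge is at y≈0.022 and the ruler's end at y≈0.070, so the slide is about 0.108. I'll descend now.

```bash
python3 -m jog '{"offset":[[0.002,0,-0.03],[0.002,0,-0.035],[0.002,0,-0.035],[0.002,0,-0.03],[0.001,0,-0.015],[0,0,-0.005],[0,0,-0.003],[0,0,0]],"yaw":[0,0,0,0,0,0,0,0],"jaw":[1,1,1,1,1,1,1,1]}'
```

```text
clock: 3.18
position: [0.4487, 0.1745, 0.055]
ee_rot: [0.686, 0.727, 0.0, 0.0]
ft_force: [-0.0, 0.4, -0.5]
grip_width: 0.006
grasp_force: 0.0
```

```bash
python3 -m jog '{"offset":[[0,0,-0.002],[0,0,-0.002],[0,0,-0.002],[0,0,0],[0,0,0]],"yaw":[0,0,0,0,0],"jaw":[1,1,1,1,1]}'; python3 -m jog '{"offset":[[0,0,-0.001],[0,0,0],[0,0,0]],"yaw":[0,0,0],"jaw":[1,1,1]}'
```

```text
clock: 3.6
position: [0.4484, 0.175, 0.0488]
ee_rot: [0.686, 0.728, 0.0, 0.0]
ft_force: [0.4, 0.9, -1.0]
grip_width: -0.001
grasp_force: 0.0
clock: 3.85
position: [0.4483, 0.1751, 0.0476]
ee_rot: [0.686, 0.728, 0.0, 0.0]
ft_force: [-0.4, -0.0, 0.6]
grip_width: 0.001
grasp_force: 0.0
```

```bash
python3 -m jog '{"offset":[[0,0,-0.001],[0,0,0],[0,0,0]],"yaw":[0,0,0],"jaw":[1,1,1]}';python3 -m jog '{"offset":[[0,0,-0.0005],[0,0,0],[0,0,0]],"yaw":[0,0,0],"jaw":[1,1,1]}'
```

```text
clock: 4.1
position: [0.4483, 0.1751, 0.0466]
ee_rot: [0.686, 0.728, 0.0, -0.0]
ft_force: [-0.2, 0.0, -0.6]
grip_width: -0.002
grasp_force: 0.0
clock: 4.35
position: [0.4483, 0.1751, 0.0461]
ee_rot: [0.686, 0.728, 0.0, -0.0]
ft_force: [1.2, 0.1, 0.0]
grip_width: 0.002
grasp_force: 0.0
```

```bash
for i in 1 ; do python3 -m jog '{"offset":[[0,0,-0.0005],[0,0,0],[0,0,0]],"yaw":[0,0,0],"jaw":[1,1,1]}' | grep -E "pos|ft_"; done; python3 -m jog '{"offset":[[0,0,-0.0005],[0,0,0],[0,0,0]],"yaw":[0,0,0],"jaw":[1,1,1]}' | grep -E "pos|ft_"; python3 -m jog '{"offset":[[0,0,-0.0005],[0,0,0],[0,0,0]],"yaw":[0,0,0],"jaw":[1,1,1]}' | grep -E "pos|ft_"
```

```text
position: [0.4483, 0.1751, 0.0456]
ft_force: [0.1, -0.4, 0.9]
position: [0.4483, 0.1751, 0.0451]
ft_force: [0.0, -0.1, -0.2]
position: [0.4483, 0.1751, 0.0446]
ft_force: [-0.1, 1.2, 0.8]
```

```bash
python3 -m jog '{"offset":[[0,0,-0.0005],[0,0,0],[0,0,0]],"yaw":[0,0,0],"jaw":[1,1,1]}' | grep -E "pos|ft_"; python3 -m jog '{"offset":[[0,0,-0.0005],[0,0,0],[0,0,0]],"yaw":[0,0,0],"jaw":[1,1,1]}' | grep -E "pos|ft_";  python3 -m jog '{"offset":[[0,0,-0.0005],[0,0,0],[0,0,0]],"yaw":[0,0,0],"jaw":[1,1,1]}' | grep -E "pos|ft_"
python3 - <<'E'
from h import *
w=manip.camera("wrist");save(w,"w2.png")
E
```

```text
position: [0.4483, 0.175, 0.0441]
ft_force: [0.2, -0.3, 0.6]
position: [0.4483, 0.1751, 0.0436]
ft_force: [-0.1, -0.1, 0.3]
position: [0.4483, 0.1751, 0.0431]
ft_force: [0.1, 0.1, 0.1]
```

View pics/w2.png

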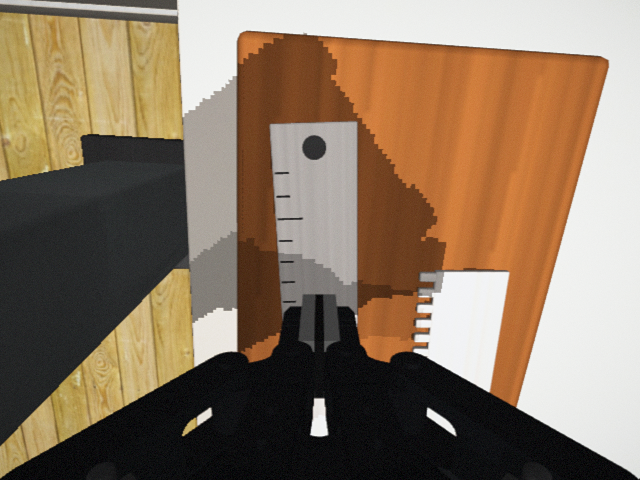

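The shut fingertips (300–340, 295) are over the ruler's middle but not touching yet. I'll keep probing down.

```bash
python3 -m jog '{"offset":[[0,0,-0.001],[0,0,0],[0,0,0]],"yaw":[0,0,0],"jaw":[1,1,1]}' | grep -E "pos|ft_"; python3 -m jog '{"offset":[[0,0,-0.0005],[0,0,0],[0,0,0]],"yaw":[0,0,0],"jaw":[1,1,1]}' | grep -E "pos|ft_";  python3 -m jog '{"offset":[[0,0,-0.0005],[0,0,0],[0,0,0]],"yaw":[0,0,0],"jaw":[1,1,1]}' | grep -E "pos|ft_"
```

```text
position: [0.4483, 0.1751, 0.0421]
ft_force: [0.2, 0.2, 0.5]
position: [0.4483, 0.1751, 0.0416]
ft_force: [0.6, 0.2, -0.3]
position: [0.4483, 0.1751, 0.0411]
ft_force: [0.3, 0.4, -0.9]
```

```bash
python3 -m jog '{"offset":[[0,0,-0.001],[0,0,0],[0,0,0]],"yaw":[0,0,0],"jaw":[1,1,1]}' | grep -E "pos|ft_"; python3 -m jog '{"offset":[[0,0,-0.0005],[0,0,0],[0,0,0]],"yaw":[0,0,0],"jaw":[1,1,1]}' | grep -E "pos|ft_";  python3 -m jog '{"offset":[[0,0,-0.0005],[0,0,0],[0,0,0]],"yaw":[0,0,0],"jaw":[1,1,1]}' | grep -E "pos|ft_"
python3 - <<'E'
from h import *
s=manip.camera("side");f=s["frame"][180:290,260:390];cv2.imwrite("pics/s2.png",cv2.resize(f[:,:,::-1],None,fx=5,fy=5,interpolation=cv2.INTER_CUBIC))
E
```

```text
position: [0.4483, 0.1751, 0.0401]
ft_force: [0.7, -0.0, 0.4]
position: [0.4483, 0.1751, 0.0396]
ft_force: [-0.3, -0.0, -0.1]
position: [0.4483, 0.1751, 0.0391]
ft_force: [-0.1, 0.0, -0.9]
```

View pics/s2.png

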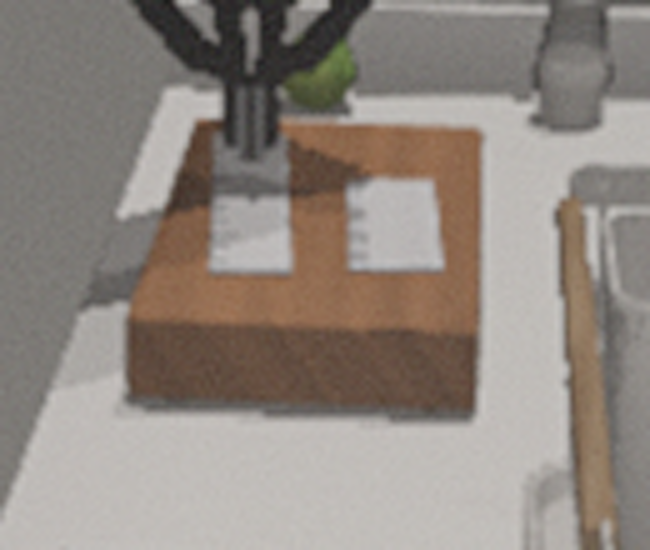

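```bash
cat >> h.py <<'E'
def proj(p,X):
    K=np.array(p["camera_matrix"]);A=R.from_quat(p["attitude"]).as_matrix()
    c=(np.atleast_2d(X)-p["eye"])@A; return np.c_[K[0,2]+K[0,0]*c[:,0]/-c[:,2],K[1,2]+K[1,1]*c[:,1]/c[:,2]]
E
python3 - <<'E'
from h import *
s=manip.camera("side");P=manip.get_obs()["position"]
for dz in (0,.01,.02,.03): print(dz,(proj(s,P+[0,0,dz])-[260,180])*5)
print("ruler end corners",(proj(s,[[.437,.069,.048],[.475,.072,.048],[.423,.249,.048]])-[260,180])*5, "block top corner",(proj(s,[[.406,.021,.045]])-[260,180])*5)
E
```

```text
0 [[249.70885931 203.19235258]]
0.01 [[249.79140565 183.54464476]]
0.02 [[249.87451789 163.76224081]]
0.03 [[249.95820188 143.84375086]]
ruler end corners [[202.58690349 270.09366199]
 [290.02919063 270.71556566]
 [212.59615192 132.76534653]] block top corner [[116.97133342 317.68775194]]
```

```bash
python3 -c "
from workcell import manip;print(manip.tcp_to_grasp)"
python3 -m jog '{"offset":[[0,0,-0.002],[0,0,-0.002],[0,0,-0.002],[0,0,0],[0,0,0]],"yaw":[0,0,0,0,0],"jaw":[1,1,1,1,1]}' | grep -E "pos|ft_";python3 -m jog '{"offset":[[0,0,-0.001],[0,0,-0.001],[0,0,0],[0,0,0]],"yaw":[0,0,0,0],"jaw":[1,1,1,1]}' | grep -E "pos|ft_"
python3 -m jog '{"offset":[[0,0,-0.001],[0,0,0],[0,0,0]],"yaw":[0,0,0],"jaw":[1,1,1]}' | grep -E "pos|ft_"
```

```text
0.0187
position: [0.4481, 0.1751, 0.0329]
ft_force: [0.5, 0.7, -0.1]
position: [0.4483, 0.1751, 0.0311]
ft_force: [-0.5, 0.2, 0.2]
position: [0.4483, 0.1751, 0.0301]
ft_force: [-0.9, -0.8, 0.5]
```

```bash
python3 -m jog '{"offset":[[0,0,-0.001],[0,0,0],[0,0,0]],"yaw":[0,0,0],"jaw":[1,1,1]}' | grep -E "pos|ft_"
python3 -m jog '{"offset":[[0,0,-0.001],[0,0,0],[0,0,0]],"yaw":[0,0,0],"jaw":[1,1,1]}' | grep -E "pos|ft_"
python3 -m jog '{"offset":[[0,0,-0.0005],[0,0,0],[0,0,0]],"yaw":[0,0,0],"jaw":[1,1,1]}' | grep -E "pos|ft_"
python3 - <<'E'
from h import *
s=manip.camera("side");f=s["frame"][190:245,285:350];cv2.imwrite("pics/s3.png",cv2.resize(f[:,:,::-1],None,fx=9,fy=9,interpolation=cv2.INTER_CUBIC))
P=manip.get_obs()["position"]
for dz in (0,.01,.02,.03): print(dz,(proj(s,P+[0,0,dz])-[285,190])*9)
E
```

```text
position: [0.4483, 0.1751, 0.0291]
ft_force: [0.5, -0.1, 0.1]
position: [0.4483, 0.1751, 0.0281]
ft_force: [-0.1, -0.2, 0.4]
position: [0.4483, 0.175, 0.0276]
ft_force: [-0.2, -0.8, -0.6]
0 [[224.23039032 316.10267708]]
0.01 [[224.37755372 281.01323651]]
0.02 [[224.52572204 245.68418754]]
0.03 [[224.67490558 210.11306749]]
```

View pics/s3.png

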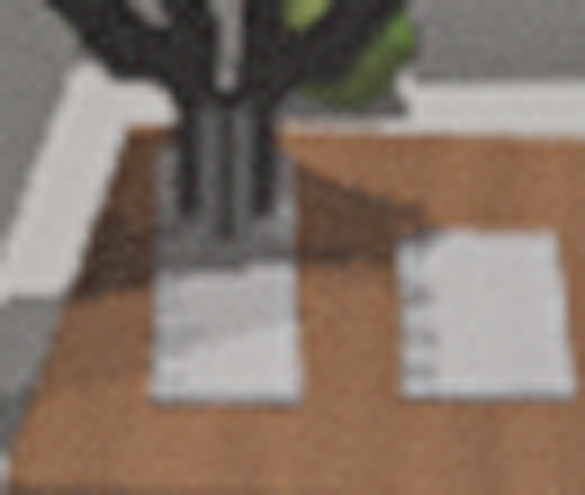

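In the side view the tips (row ~240) sit about 21 mm above the reported TCP. That puts them at z≈0.049, so contact is near.

```bash
python3 -m jog '{"offset":[[0,0,-0.0005],[0,0,0],[0,0,0]],"yaw":[0,0,0],"jaw":[1,1,1]}' | grep -E "pos|ft_"
python3 -m jog '{"offset":[[0,0,-0.0005],[0,0,0],[0,0,0]],"yaw":[0,0,0],"jaw":[1,1,1]}' | grep -E "pos|ft_"
python3 -m jog '{"offset":[[0,0,-0.0005],[0,0,0],[0,0,0]],"yaw":[0,0,0],"jaw":[1,1,1]}' | grep -E "pos|ft_"
python3 -m jog '{"offset":[[0,0,-0.0005],[0,0,0],[0,0,0]],"yaw":[0,0,0],"jaw":[1,1,1]}' | grep -E "clock|pos|ft_"
```

```text
position: [0.4483, 0.1751, 0.0271]
ft_force: [-0.5, -0.1, 1.3]
position: [0.4483, 0.1751, 0.0266]
ft_force: [-0.9, 0.3, 0.0]
position: [0.4483, 0.1751, 0.0261]
ft_force: [0.2, 0.6, 0.1]
clock: 10.3
position: [0.4483, 0.1751, 0.0256]
ft_force: [-0.4, -0.2, 0.5]
```

```bash
python3 -m jog '{"offset":[[0,0,-0.0007],[0,0,0]],"yaw":[0,0],"jaw":[1,1]}' | grep -E "pos|ft_"
python3 -m jog '{"offset":[[0,0,-0.0007],[0,0,0]],"yaw":[0,0],"jaw":[1,1]}' | grep -E "pos|ft_"
python3 -m jog '{"offset":[[0,0,-0.0007],[0,0,0]],"yaw":[0,0],"jaw":[1,1]}' | grep -E "clock|pos|ft_"
```

```text
position: [0.4483, 0.175, 0.0248]
ft_force: [0.6, 0.2, -0.8]
position: [0.4484, 0.1751, 0.0245]
ft_force: [-1.8, -0.0, 5.0]
clock: 10.8
position: [0.4485, 0.1751, 0.0244]
ft_force: [-5.6, -3.5, 14.6]
```

```bash
python3 -m jog '{"offset":[[0,0,-0.0002],[0.0005,-0.006,0],[0.0007,-0.009,0],[0.0007,-0.009,0],[0.0005,-0.006,0],[0,0,0]],"yaw":[0,0,0,0,0,0],"jaw":[1,1,1,1,1,1]}'
python3 - <<'E'
from h import *
p=manip.camera("top")
for r in rect(p,"ruler",.048): print(r)
print([t["at"] for t in manip.tip_of(p,"ruler")])
E
```

```text
clock: 11.3
position: [0.4521, 0.145, 0.0244]
ee_rot: [0.686, 0.727, 0.001, 0.001]
ft_force: [0.6, -1.8, 10.6]
grip_width: -0.001
grasp_force: 5.2
(0.89, [[436.0, 111.0], [443.0, 39.0], [478.0, 42.0], [472.0, 115.0]], array([457.4,  76.9]), array([35.9, 72.4]), 5.0)
[[0.4512, 0.1274, 0.0471]]
```

```bash
python3 -m jog '{"offset":[[0.0007,-0.009,0],[0.0007,-0.009,0],[0.0007,-0.009,0],[0.0007,-0.009,0],[0.0007,-0.009,0],[0,0,0]],"yaw":[0,0,0,0,0,0],"jaw":[1,1,1,1,1,1]}'| grep -E "clock|pos|ft_"
python3 -m jog '{"offset":[[0.0007,-0.009,0],[0.0007,-0.009,0],[0.0007,-0.009,0],[0.0005,-0.0065,0],[0,0,0]],"yaw":[0,0,0,0,0],"jaw":[1,1,1,1,1]}'| grep -E "clock|pos|ft_"
python3 - <<'E'
from h import *
p=manip.camera("top");save(p,"t3.png")
for r in rect(p,"ruler",.048): print(r)
print([t["at"] for t in manip.tip_of(p,"ruler")])
for r in rect(p,"comb",.048): print(r)
E
```

```text
clock: 11.95
position: [0.4557, 0.0994, 0.0244]
ft_force: [0.9, -2.9, 10.3]
clock: 12.37
position: [0.4583, 0.0662, 0.0244]
ft_force: [-0.3, -2.0, 9.7]
(0.77, [[445.0, -7.0], [450.0, -37.0], [486.0, -31.0], [481.0, -2.0]], array([465.5, -19.4]), array([35.6, 30.2]), 9.4)
[]
```

Run:
```python
import cv2
f=cv2.imread("pics/t3.png")[180:310,220:370];cv2.imwrite("pics/t3c.png",cv2.resize(f,None,fx=4.5,fy=4.5,interpolation=cv2.INTER_CUBIC))
```

```text
(no output)
```

View pics/t3c.png

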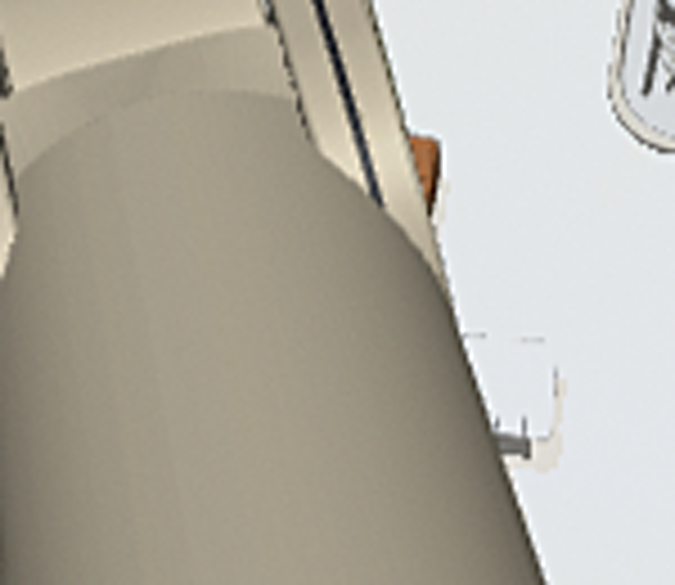

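The end sticks out past the block edge (end at about column 557 in the crop, with the block edge near 435). From the tool's travel it should be close to 6 cm. I'll lift, open, and go over the overhang.

```bash
python3 -m jog '{"offset":[[0,0,0.004],[0,0,0.02],[0,0,0.035],[0,0,0.035],[0.001,-0.02,0],[0.001,-0.02,0],[0.001,-0.02,0],[0.001,-0.02,0],[0,0,0],[0,0,0]],"yaw":[0,0,0,0,0,0,0,0,0,0],"jaw":[1,1,1,0.5,0,0,0,0,0,0]}'
python3 - <<'E'
from h import *
p=manip.camera("top");save(p,"t4.png")
for n in ("ruler","comb"):
  for r in rect(p,n,.048): print(n,r)
o=manip.get_obs();w=manip.camera("wrist");save(w,"w4.png")
H=np.array(w["hand_eye"]);T=R.from_quat(o["ee_rot"]).as_matrix()
p2=dict(w);p2["eye"]=np.array(o["position"])+[0,0,.0235]+T@H[:3,3];p2["attitude"]=T@H[:3,:3]
for r in rect(p2,"ruler",.048): print("wrist+",r)
p2["eye"]=p2["eye"]-[0,0,.0235]
for r in rect(p2,"ruler",.048): print("wrist",r)
E
```

```text
clock: 13.4
position: [0.4606, -0.0141, 0.1173]
ee_rot: [0.687, 0.727, -0.0, -0.0]
ft_force: [-0.7, 0.9, 0.4]
grip_width: 0.975
grasp_force: 0.0
ruler (0.68, [[431.0, 141.0], [441.0, 83.0], [476.0, 89.0], [466.0, 147.0]], array([453.5, 115. ]), array([35.7, 58.5]), 9.4)
comb (0.78, [[496.0, 189.0], [498.0, 97.0], [538.0, 98.0], [536.0, 189.0]], array([517.2, 143.1]), array([40.1, 91.9]), 1.1)
wrist+ (0.82, [[431.0, 132.0], [448.0, -46.0], [488.0, -42.0], [471.0, 136.0]], array([459.8,  44.8]), array([ 40.2, 178.7]), 5.5)
wrist (0.82, [[433.0, 126.0], [449.0, -36.0], [485.0, -33.0], [470.0, 129.0]], array([459.4,  46.6]), array([ 36.5, 162.5]), 5.5)
```

View pics/w4.png

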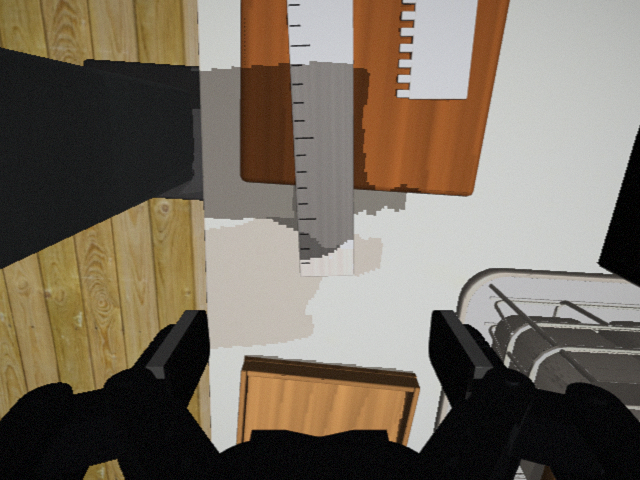

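Run:
```python
from h import *
o=manip.get_obs();w=manip.camera("wrist")
H=np.array(w["hand_eye"]);T=R.from_quat(o["ee_rot"]).as_matrix()
p2=dict(w);p2["eye"]=np.array(o["position"])+T@H[:3,3];p2["attitude"]=T@H[:3,:3]
print(toplane(p2,[(300,276),(354,276)],.0475).round(4),toplane(p2,[(294,184),(354,188)],.045).round(4))
# tray corners
print(toplane(p2,[(245,358),(419,373)],.02).round(4))
```

```text
[[ 0.4492 -0.0361  0.0475]
 [ 0.4855 -0.0339  0.0475]] [[0.4425 0.0253 0.045 ]
 [0.4805 0.0251 0.045 ]]
[[ 0.4073 -0.1222  0.02  ]
 [ 0.5498 -0.1279  0.02  ]]
```

The ruler overhangs by 60 mm (block edge at row ~186, ruler end at row 276), and its direction is unchanged. I'll descend around the overhang and close.

```bash
python3 -m jog '{"offset":[[0.004,0.002,-0.02],[0,0,-0.03],[0,0,-0.025],[0,0,-0.02],[0,0,-0.01],[0,0,-0.004],[0,0,0],[0,0,0]],"yaw":[2,0,0,0,0,0,0,0],"jaw":[0,0,0,0,0,0,0,0]}'| grep -E "clock|pos|ft_|ee"
python3 -m jog '{"offset":[[0,0,0],[0,0,0],[0,0,0],[0,0,0],[0,0,0],[0,0,0],[0,0,0],[0,0,0]],"yaw":[0,0,0,0,0,0,0,0],"jaw":[0.2,0.3,0.4,0.5,0.6,1,1,1]}' 60
```

```text
clock: 14.42
position: [0.4655, -0.0113, 0.0092]
ee_rot: [0.673, 0.74, 0.0, 0.0]
ft_force: [1.2, 0.7, 0.4]
clock: 15.08
position: [0.465, -0.0115, 0.0085]
ee_rot: [0.673, 0.74, 0.0, 0.0]
ft_force: [0.5, -1.4, 2.1]
grip_width: 0.393
grasp_force: 59.3
```

```bash
python3 -m jog '{"offset":[[0,0,0.01],[0,0,0.02],[0,0,0.03],[0,0,0.03],[0,0,0],[0,0,0]],"yaw":[0,0,0,0,0,0],"jaw":[1,1,1,1,1,1]}'
python3 - <<'E'
from h import *
s=manip.camera("side");f=s["frame"][120:300,210:430];cv2.imwrite("pics/s5.png",cv2.resize(f[:,:,::-1],None,fx=3.3,fy=3.3,interpolation=cv2.INTER_CUBIC))
p=manip.camera("top")
for r in rect(p,"comb",.048): print(r)
print([t["at"] for t in manip.tip_of(s,"ruler")])
E
```

```text
clock: 15.58
position: [0.4658, -0.0115, 0.1001]
ee_rot: [0.673, 0.74, 0.001, 0.002]
ft_force: [-0.6, -0.6, -1.2]
grip_width: 0.39
grasp_force: 59.7
(0.85, [[496.0, 189.0], [499.0, 93.0], [540.0, 94.0], [537.0, 190.0]], array([518. , 141.3]), array([41.1, 96.2]), 1.7)
[[0.4586, 0.0515, 0.1339]]
```

View pics/s5.png

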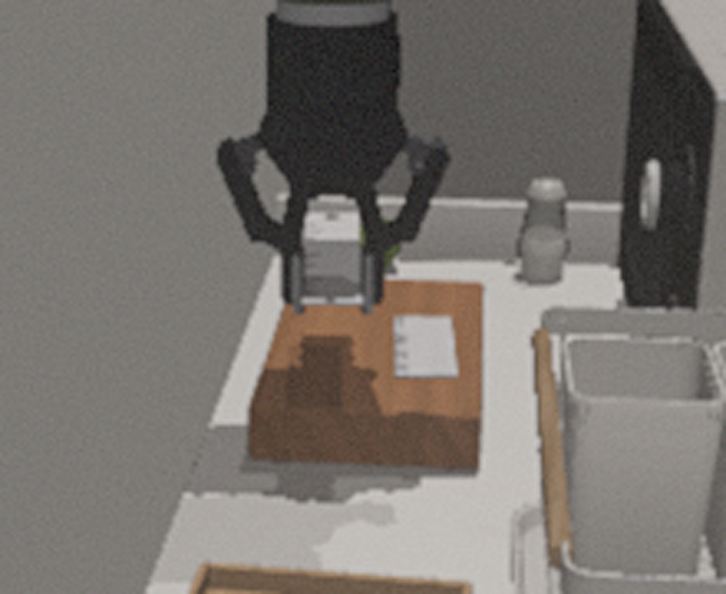

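The ruler is held level and the comb hasn't moved. I'll carry it to the tray.

```bash
python3 -m jog '{"offset":[[0,-0.02,0.01],[0,-0.035,0.01],[0,-0.035,0],[0,-0.035,0],[0,-0.035,0],[0,-0.035,0],[0,-0.035,0],[0,-0.035,0],[0,-0.03,0],[0,-0.013,0],[0,0,0],[0,0,0]],"yaw":[0,-1.2,-1.2,-1.2,-1.2,-1.2,-1.2,-1.3,0,0,0,0],"jaw":[1,1,1,1,1,1,1,1,1,1,1,1]}'
python3 - <<'E'
from h import *
p=manip.camera("top");print([t["at"].round(4) if hasattr(t["at"],"round") else t["at"] for t in manip.tip_of(p,"ruler")])
print(manip.get_obs()["joint_pos"].round(2))
for r in rect(p,"ruler",.15): print(r)
s=manip.camera("side");print([t["at"] for t in manip.tip_of(s,"ruler")])
E
```

```text
clock: 16.78
position: [0.4645, -0.3188, 0.1171]
ee_rot: [0.726, 0.688, 0.0, -0.001]
ft_force: [-0.2, 0.2, 0.3]
grip_width: 0.395
grasp_force: 59.7
[[0.4689, -0.2536, 0.1535], [0.5168, 0.1316, 0.0463]]
[ 1.01  0.32 -0.58  1.71  0.19  1.16  0.32]
(0.91, [[443.0, -334.0], [482.0, -337.0], [494.0, -165.0], [456.0, -162.0]], array([ 468.7, -249.4]), array([172.8,  38.5]), 85.8)
[[0.4687, -0.2544, 0.1525]]
```

```bash
python3 -m jog '{"offset":[[0.001,-0.001,-0.03],[0,0,-0.035],[0,0,-0.03],[0,0,-0.02],[0,0,-0.01],[0,0,-0.003],[0,0,0],[0,0,0]],"yaw":[0,0,0,0,0,0,0,0],"jaw":[1,1,1,1,1,1,1,1]}'| grep -E "clock|pos|ft_|ee"
python3 -m jog '{"offset":[[0,0,-0.002],[0,0,-0.002],[0,0,0],[0,0,0]],"yaw":[0,0,0,0],"jaw":[1,1,1,1]}'| grep -E "clock|pos|ft_"
python3 -m jog '{"offset":[[0,0,-0.001],[0,0,0]],"yaw":[0,0],"jaw":[1,1]}'| grep -E "clock|pos|ft_"
python3 -m jog '{"offset":[[0,0,-0.001],[0,0,0]],"yaw":[0,0],"jaw":[1,1]}'| grep -E "clock|pos|ft_"
```

```text
clock: 17.7
position: [0.4668, -0.3207, -0.0083]
ee_rot: [0.726, 0.688, 0.0, 0.001]
ft_force: [-0.6, -1.4, -0.5]
clock: 18.03
position: [0.4659, -0.3206, -0.0133]
ft_force: [1.7, -1.4, 0.2]
clock: 18.2
position: [0.4658, -0.3205, -0.0147]
ft_force: [-0.2, -0.5, 0.0]
clock: 18.37
position: [0.4657, -0.3204, -0.0158]
ft_force: [0.2, -0.2, -0.8]
```

```bash
python3 -m jog '{"offset":[[0,0,-0.001],[0,0,-0.001],[0,0,0]],"yaw":[0,0,0],"jaw":[1,1,1]}'| grep -E "clock|pos|ft_"
python3 -m jog '{"offset":[[0,0,-0.001],[0,0,0]],"yaw":[0,0],"jaw":[1,1]}'| grep -E "clock|pos|ft_"
python3 -m jog '{"offset":[[0,0,-0.001],[0,0,0]],"yaw":[0,0],"jaw":[1,1]}'| grep -E "clock|pos|ft_"
```

```text
clock: 18.62
position: [0.4657, -0.3204, -0.0179]
ft_force: [-0.7, 0.3, -0.6]
clock: 18.78
position: [0.4657, -0.3204, -0.0188]
ft_force: [-0.4, -0.4, -0.6]
clock: 18.95
position: [0.4659, -0.3205, -0.0192]
ft_force: [-2.7, 1.7, 6.1]
```

The tips have touched the tray floor. I'll back off 1 mm, open partway, and lift.

```bash
python3 -m jog '{"offset":[[0,0,0.001],[0,0,0],[0,0,0],[0,0,0],[0,0,0],[0,0,0],[0,0,0],[0,0,0],[0,0,0],[0,0,0]],"yaw":[0,0,0,0,0,0,0,0,0,0],"jaw":[1,0.58,0.54,0.5,0.46,0.42,0.38,0.35,0.35,0.35]}'
python3 -m jog '{"offset":[[0,0,0.01],[0,0,0.025],[0,0,0.035],[0,0,0.04],[0,0,0.04],[0,0,0.04],[0,0,0],[0,0,0]],"yaw":[0,0,0,0,0,0,0,0],"jaw":[0.35,0.35,0.35,0.35,0.35,0.35,0.35,0.35]}'
python3 - <<'E'
from h import *
p=manip.camera("top")
for n in ("ruler","comb"):
  print([(t["score"],t["at"]) for t in manip.tip_of(p,n)])
  for r in rect(p,n,.008 if n=="ruler" else .048): print(r)
s=manip.camera("side");cv2.imwrite("pics/s9.png",s["frame"][150:420,200:480,::-1].repeat(2,0).repeat(2,1))
E
```

```text
clock: 19.78
position: [0.4658, -0.3204, -0.0187]
ee_rot: [0.726, 0.688, 0.0, -0.0]
ft_force: [-0.2, -0.9, 0.2]
grip_width: 0.649
grasp_force: 0.0
clock: 20.45
position: [0.4671, -0.3211, 0.1746]
ee_rot: [0.726, 0.688, 0.0, 0.003]
ft_force: [-0.0, 1.0, -1.7]
grip_width: 0.649
grasp_force: 0.0
[(0.61, [0.4671, -0.2577, 0.0055])]
(0.82, [[445.0, -344.0], [482.0, -346.0], [492.0, -166.0], [455.0, -164.0]], array([ 468.5, -254.8]), array([179.8,  36.5]), 86.9)
[(0.58, [0.5172, 0.1328, 0.0443])]
(0.75, [[492.0, 187.0], [499.0, 78.0], [542.0, 81.0], [534.0, 190.0]], array([516.9, 133.9]), array([ 42.5, 109.9]), 3.8)
```

View pics/s9.png

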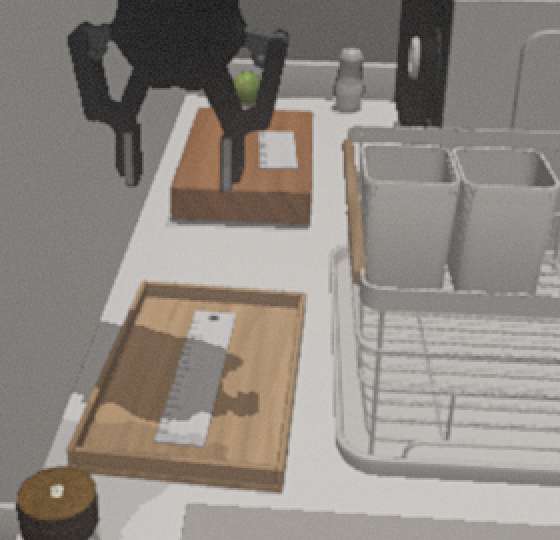

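The ruler lies flat in the tray (155–235, 310–445 in the crop). The comb is where it started on the block, and the gripper is clear.

```bash
python3 -c "
from workcell import manip;print(manip.hand_in())"
```

```text
the job is handed in; nothing more can be done
None
```

The ruler was slid out about 6 cm, gripped by the overhanging end and laid flat in the tray; the comb stayed on the block, and I handed the job in at about 20.5 s.

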